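# Switch the torch on against the worktop and stand it on the cake tin

## Task

The power is about to be cut: take the torch out of its slot in the rack, keep it upright and press the push button in its tail against the bare worktop until the button is fully in and the torch is on. Then stand the torch, lens up, near the middle of the cake tin's lid, setting it down rather than dropping it, and let go. Leave the milk frother hanging in the rack and do not disturb the other things.

Things in the scene. Friction and masses are not known exactly. Their poses are not given: they have to be found in the camera images.
- torch_head (a point): Centre of the torch's head, the place to grip. Plain aluminium round torch, 135 mm long, 0.17 kg, hanging lens up by its wide head (48 mm diameter, 50 mm tall; this point half-way up it, 25 mm under the flat lens end). Below the head a slim 26 mm ribbed barrel ends in a black tail ring; the ring's flat underside is 110 mm below this point and the button projects 8 mm farther. z points to the lens.
- torch_tail (a point): Centre of the flat underside of the torch's black tail ring (31 mm diameter), 110 mm below torch_head along the torch's axis; z points to the lens. The torch stands freely on this ring once the button is in.
- torch_button (a joint): Grey push button, 16 mm wide, in the torch's tail. In m: 0 = fully out (projects 8 mm below the tail ring), 0.008 = flush with the ring, fully in, torch on. Starts up to 1.5 mm in. Stiff: about 9 N moves it (the torch's weight does not), no return spring, stays where pushed. Against a flat surface it stops when the tail ring meets the surface.
- rack: Fixed rack: wooden base 100 x 220 x 14 mm, back board, and a steel shelf 8 mm thick, 220 mm long, its top 125 mm above the worktop. Origin at the base's underside centre; x to the back, y along the shelf, z up. Shelf spans x -54 to 48 mm; two 38 mm slots, open to the front (-x), centred at x -25, y +55 and -55 mm. The torch hangs in one, the frother in the other; the torch lifts straight up and out.
- rack_front (a point): A point on the bare worktop (height 0) 125 mm in front of the rack's origin, 71 mm clear of the shelf's front edge; the worktop within 55 mm of it is kept clear of things, so it is a good place to press. Nothing in the rack is higher than the shelf save the two hung heads.
- frother_centre (a point): Centre of the milk frother's black handle, 71 mm tall and up to 46 mm in diameter with a rounded top; below the shelf it has only a thin steel shaft and a small wire whisk. Hangs in the other slot; to be left there.
- tin_top (a point): Centre of the cake tin's flat round lid, 45 mm above the worktop; tin 202 mm in diameter, loose, 0.7 kg. z up.
- pepper_mill: Wooden pepper mill, 58 mm in diameter, 150 mm tall, standing at the back between tin and rack; origin at the centre of its underside. Bystander.
- mug: White mug, 95 mm tall, about 92 mm wide, 127 mm with its handle; stands to the left of the tin; origin at its underside. Bystander.
- spice_jar: Spice jar 40 mm in diameter, 84 mm tall, to the right of the rack, towards the robot; origin at the centre of its underside. Bystander.
- spice_jar_b: Spice jar 38 mm in diameter, 81 mm tall, behind the tin, to the left; origin at the centre of its underside. Bystander.

How it is judged:
On the way:
1. the torch, held upright (within 0.25 rad), has its tail against the worktop with the button fully in (at least 7 of its 8 mm) (value of joint torch_button above 0.007 m and height (world z) of torch_tail below 0.005 m and angle between torch_tail's own z axis and vertical below 0.25 rad and contact force between the fingers and torch above 1 N), for 0.05 s.
At the end, for the whole second after the job is handed in: The torch's button is in by at least 7 mm; the torch stands upright (within 0.08 rad) and at rest with its tail ring on the cake tin's lid, its axis within 40 mm of the lid's centre, the tin still on the worktop and the frother still hanging within 20 mm of where it was (value of joint torch_button above 0.007 m and horizontal distance between torch_tail and tin_top below 0.04 m and z of torch_tail in the frame of tin_top between -0.004 and 0.004 m and angle between torch_tail's own z axis and vertical below 0.08 rad and linear speed of torch below 0.02 m/s and height (world z) of tin_top below 0.05 m and distance of frother_centre from where it was at the start of the episode below 0.02 m); the robot touches nothing.
It fails at once if the button is pushed with the fingers (contact force between the fingers and torch_button above 1 N).
It fails at once if the torch is dropped or thrown (moves faster than 0.65 m/s while not held) (linear speed of torch above 0.65 m/s and contact force between the fingers and torch below 0.1 N).
It fails at once if the torch is laid or knocked over (tilted more than 0.8 rad) (angle between torch_tail's own z axis and vertical above 0.8 rad).
It fails at once if the frother is lifted or knocked out of the rack (distance of frother_centre from where it was at the start of the episode above 0.04 m).
It fails at once if the cake tin is shoved more than 40 mm or a bystander moved more than 30 mm (distance of tin_top from where it was at the start of the episode above 0.04 m or distance of any of pepper_mill, mug, spice_jar, spice_jar_b from where it was at the start of the episode above 0.03 m).
It also fails if it takes over 42 s, if anything falls off the work surface, if the arm or the gripper's body presses on something with over 40 N, if the wrist force passes 120 N, or if a joint passes its speed limit or range.

## Robot

A 7-joint arm with a two-finger parallel gripper is mounted at the origin on a cart in front of the work surface, level with it; the furniture and walls round the work are solid. World frame = base frame: x ahead of the robot, y to its left, z up, the work surface at z = 0. Lengths are in m, angles in rad, forces in N, time in s.
With the tool pointing down it reaches from about 0.4 to 0.85 m from the base axis. Payload 10.4 kg.
Tool frame: the origin (TCP) lies on the centre line of the jaws, within the pads' length; the fingertips stand 14 mm ahead of it and the grasp point (between the pads) lies 5 mm behind it (manip.tip_reach is the distance from the TCP to the fingertips, in m); z points along the fingers, y is the line along which they close (so a half turn about z gives the same grasp; the last joint's range is limited). The gripper opens to 85 mm and grips with 20 to 120 N. Pads are 22 mm wide; open, the fingers measure 114 mm over their backs; the gripper's body (76 mm by 85 mm) begins 54 mm behind the grasp point. The pads swing forward as they close: fully open they stand 13 mm farther back than shut.
Start: joints at [1.099, 0.332, -0.065, 1.46, 0.022, 1.35, -0.088], TCP at [0.271, -0.563, 0.245] pointing down, gripper open.
Joint ranges: [-2.6, 2.6], [-0.5, 2.12], [-1.47, 1.34], [0.16, 2.42], [-1.27, 4.41], [0.06, 2.06], [-2.6, 2.6]. Speed limits (rad/s): [2.22, 2.22, 2.79, 2.79, 3.14, 3.14, 3.14].

## Interface

Orientations are given as a unit quaternion [x, y, z, w].
In Python, from workcell import manip gives the robot as it stands.
- The arm moves only by the shell command python3 -m pendant 'ROWS' [FORCE]. ROWS is JSON, a list of rows, each a list of 7 numbers: the shift along the tool's x, y, z in units of 50 mm (1.0 is 50 mm), then the turn, a rotation vector about the tool's x, y, z in units of 8 degrees (1.0 is 8 degrees), then the opening, from -1 (shut) to 1 (fully open), so that 0 is half open. In form: [[dx, dy, dz, ax, ay, az, jaw], ...]. A call has exactly 10 rows; each row is the pose to reach, as a shift and turn from the pose commanded when the call began, along the tool's axes at that moment; what a row does not reach only later rows make up. A row lasts 1/8 s, in which the tool goes at most 62.5 mm and 10.7 degrees, less where a joint would pass 70% of its speed; a pose out of reach is approached as far as the arm can. A call with a gripper value outside its range is refused whole. The fingers move at their own pace and stop on an object; FORCE is the grip in N (left out, the last holds). Time passes only in rows, so rows that repeat a pose let the fingers close, or fill a call up. It gives the time, the measured TCP pose, the force, the opening and the grip force at its end, in the units of the state.
- manip.get_obs(): the state, without advancing time (a new reading comes with each control period).
- manip.camera(name): name is "scene" or "top" or "wrist"; returns (picture, depth): 480x640x3 uint8, red, green, blue; 480x640 float32, m along the optical axis (not along the pixel's ray), 0 where there is no reading.
- manip.get_calibration(name): a dict with "fx", "fy", "cx", "cy" (pixels), "xyz" and "orientation" of the camera in the world. Camera axes: x right, y up, looking along -z (the intrinsics and any distortion apply to the point x, -y, -z); pixel columns grow to the right and rows downward; lengths in m; the calibration is good to about 2 mm. A picture is of the moment at which its call begins: read the wrist's pose just before it. get_calibration takes no time and is no camera call; for the wrist camera it gives the pose at the moment of the call.
- manip.hand_in(): hands the job in; it is judged then, once.
Trained networks look in the newest picture that a camera, given by its name, has taken for a name from the list of things; names that differ only in an ending like _2 or _b are one class to them, and where a whole thing is asked for, a point or a joint stands for the part that bears it (a point fixed in the world has none). Each returns a list of dicts, best first, with "p" (0 to 1); they miss things now and then, are a little off and sometimes report something else, mostly with a low value. They report only what shows in the picture. A call takes as long as a camera call.
- manip.find_in(thing, camera): "box" ([left, top, right, bottom] in pixels, round what is visible of it).
- manip.trace(thing, camera): "pixels" (480x640 bool, what is visible of it) and "box" ([left, top, right, bottom] in pixels, round what is visible of it).
- manip.tip_of(thing, camera): "pixel" ([column, row] in pixels: a listed point, or the origin of a listed thing).
The state is a dict: "clock": time; "joint_pos": joint angles; "joint_velocities": joint speeds; "tau": joint torques, N m; "position": TCP position; "ee_rot": TCP orientation; "ft_force": force on the tool from outside, world axes, zero at the start; "torque": the same for the moment, N m; "grip_width": opening from 0.0 (shut) to 1.0 (fully open); "grasp_force": force on a finger pad.
Only numpy, scipy, OpenCV 4.12 (cv2) and the standard library are available. Lean on these libraries where they do the work, as an engineer would, in place of code of your own. Each camera call takes 0.05 s, during which the arm holds its last target. There are 200 camera calls.

## Working session

There is one attempt and no reset: what is moved stays moved. The work goes in short steps, Python scripts to look and compute and a shell command to move; the robot and the scene stay as the last step left them, time stands still between calls to the robot, and variables do not carry over. Pictures are saved under pics/ and viewed, at most 10 in all, crops included, and the job is handed in when it is done.

```bash
ls; mkdir -p pics
cat > h.py <<'E'
import numpy as np, cv2
from scipy.spatial.transform import Rotation as R
from workcell import manip
def pix2w(name,u,v,d,cal=None):
    c=cal or manip.get_calibration(name)
    u,v,d=map(np.asarray,(u,v,d))
    p=np.stack([(u-c['cx'])/c['fx']*d,-(v-c['cy'])/c['fy']*d,-d*np.ones_like(u,float)],-1)
    return R.from_quat(c['orientation']).apply(p.reshape(-1,3))+c['xyz']
def cloud(name,mask,depth,cal=None):
    v,u=np.nonzero(mask&(depth>0)); return pix2w(name,u,v,depth[v,u],cal)
E
python3 - <<'E'
from h import *
print(manip.get_obs()); print(manip.get_calibration('top'),manip.get_calibration('scene'))
for cam in('scene','top'):
    p,d=manip.camera(cam); cv2.imwrite(f'pics/{cam}0.png',p[:,:,::-1])
    for t in('torch_head','frother_centre','rack','tin_top','pepper_mill','mug','spice_jar'):
        for r in manip.trace(t,cam)[:2]:
            P=cloud(cam,r['pixels'],d)
            if len(P): print(cam,t,round(r['p'],2),np.round(r['box']),'med',np.median(P,0).round(3),'lo',np.percentile(P,3,0).round(3),'hi',np.percentile(P,97,0).round(3))
E
```

```text
pics
{'clock': 0.0, 'joint_pos': array([ 1.09943355,  0.33286639, -0.06472269,  1.46094702,  0.02159816,
        1.3499213 , -0.08850242]), 'joint_velocities': array([ 1.71766838e-04,  2.35962999e-04,  1.59042826e-05, -7.89926514e-04,
        6.50294972e-04, -8.18583192e-04, -6.19099210e-04]), 'tau': array([-5.79348907e-04, -6.25443435e+01,  4.91358095e-02, -3.91604948e+01,
        1.61987019e-02,  1.01132621e-02,  3.45748117e-05]), 'position': array([ 0.27100606, -0.56278182,  0.24451669]), 'ee_rot': array([ 9.74927262e-01,  2.22522609e-01, -1.89716533e-04, -6.97899170e-04]), 'ft_force': array([-0.70559537, -0.19630648,  0.42183319]), 'torque': array([-0.02327118, -0.01370617,  0.0004413 ]), 'grasp_force': 0.0, 'grip_width': 0.9958219303236163}
{'fx': 477.12386336254445, 'fy': 477.12386336254445, 'cx': 317.9182467126402, 'cy': 240.1416482428669, 'xyz': array([ 0.27187681, -0.12550055,  1.29054923]), 'orientation': array([ 0.08577922, -0.07952298, -0.65861837,  0.74333025])} {'fx': 553.1756188769041, 'fy': 553.1756188769041, 'cx': 317.4502530155066, 'cy': 243.37855091866552, 'xyz': a
[... 1303 characters left out ...]
.326  0.197]
top rack 0.65 [388. 202. 447. 297.] med [ 0.561 -0.352  0.124] lo [ 0.466 -0.414  0.011] hi [ 0.67  -0.289  0.129]
top tin_top 0.85 [232. 212. 308. 284.] med [0.529 0.034 0.045] lo [ 0.441 -0.053  0.039] hi [0.62  0.121 0.05 ]
top pepper_mill 0.66 [330. 183. 350. 220.] med [ 0.664 -0.136  0.109] lo [ 0.649 -0.16   0.01 ] hi [ 0.696 -0.112  0.144]
top mug 0.84 [151. 212. 187. 256.] med [0.536 0.301 0.06 ] lo [0.478 0.251 0.02 ] hi [0.581 0.334 0.096]
top spice_jar 0.62 [460. 304. 484. 320.] med [ 0.415 -0.507  0.08 ] lo [ 0.398 -0.531  0.014] hi [ 0.434 -0.495  0.087]
top spice_jar 0.62 [191. 180. 210. 204.] med [0.663 0.241 0.071] lo [ 0.65   0.228 -0.001] hi [0.691 0.264 0.084]
```

Run:
```python
import cv2
a=cv2.imread('pics/scene0.png')[150:400,220:450]; b=cv2.imread('pics/top0.png')[150:350,130:500]
a=cv2.resize(a,None,fx=2,fy=2); b=cv2.resize(b,(555,300)) if 0 else cv2.resize(b,(337,182))
import numpy as np
c=np.zeros((500,800,3),'uint8'); c[:,:460]=a; c[:182,460:797]=b; cv2.imwrite('pics/v1.png',c)
```

```text
(no output)
```

View pics/v1.png

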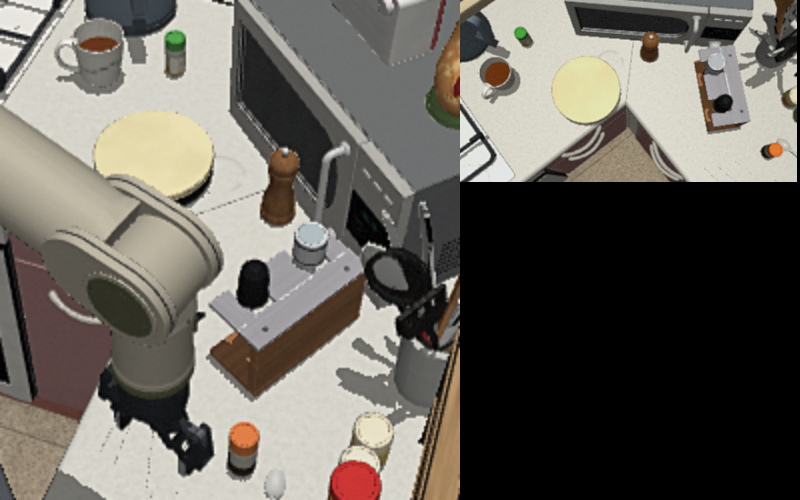

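The scene picture shows the torch in the rack slot nearest the microwave, at about (375,270) in full-image pixels. The frother is in the nearer slot at (347,290), and the tin is at (298,225). Next I'll check clearances to the microwave and get the lens centres.

Run:
```python
from h import *
for cam in('top','scene'):
    p,d=manip.camera(cam); P=cloud(cam,np.ones(d.shape,bool),d)
    for n,c in(('torch',(.617,-.318)),('frother',(.51,-.345))):
        q=P[(np.hypot(*(P[:,:2]-c).T)<.05)&(P[:,2]>.166)&(P[:,2]<.25)]
        q=q[q[:,2]>np.percentile(q[:,2],95)-.012]
        print(cam,n,len(q),((q.min(0)+q.max(0))/2).round(4),q.mean(0).round(4),np.ptp(q,axis=0).round(3))
    s=P[(abs(P[:,2]-.125)<.005)&(abs(P[:,0]-.57)<.16)&(abs(P[:,1]+.35)<.12)]
    r=cv2.minAreaRect(s[:,:2].astype('float32')*1000); print('shelf',r)
    o=P[(P[:,2]>.19)&(np.hypot(*(P[:,:2]-(.617,-.318)).T)<.2)&(P[:,0]>.62)]
    if len(o):
        i=np.argsort(np.hypot(*(o[:,:2]-(.617,-.318)).T))[:200:25]; print('near',o[i].round(3))
    t=P[(abs(P[:,2]-.046)<.006)&(np.hypot(*(P[:,:2]-(.53,.033)).T)<.115)]
    print('tin',cv2.minEnclosingCircle(t[:,:2].astype('float32')*1000),t.mean(0))
    f=P[(np.hypot(*(P[:,:2]-(.54,-.236)).T)<.06)]; print('front',len(f),np.percentile(f[:,2],[2,50,98]).round(3))
```

```text
top torch 301 [ 0.6196 -0.3169  0.1753] [ 0.6192 -0.317   0.1754] [0.047 0.047 0.013]
top frother 179 [ 0.5126 -0.3459  0.1934] [ 0.5126 -0.3459  0.1921] [0.037 0.036 0.015]
shelf ((583.697998046875, -346.74853515625), (238.85247802734375, 262.3766174316406), 88.04544067382812)
near [[ 0.673 -0.25   0.204]
 [ 0.672 -0.245  0.226]
 [ 0.674 -0.243  0.22 ]
 [ 0.712 -0.319  0.231]
 [ 0.711 -0.298  0.241]
 [ 0.713 -0.321  0.229]
 [ 0.712 -0.333  0.26 ]
 [ 0.714 -0.317  0.214]]
tin ((530.7598266601562, 35.6251220703125), 101.56529998779297) [0.52920905 0.034708   0.04532274]
front 1453 [-0.005  0.     0.006]
scene torch 199 [ 0.6203 -0.3221  0.1769] [ 0.6198 -0.3233  0.1761] [0.048 0.05  0.015]
scene frother 102 [ 0.5135 -0.3511  0.1951] [ 0.5129 -0.3536  0.1941] [0.037 0.038 0.015]
shelf ((596.965576171875, -337.8951416015625), (279.2193908691406, 126.08173370361328), 16.66831398010254)
near [[ 0.679 -0.261  0.198]
 [ 0.677 -0.253  0.217]
 [ 0.682 -0.253  0.214]
 [ 0.711 -0.302  0.246]
 [ 0.713 -0.328  0.212]
 [ 0.714 -0.321  0.251]
 [ 0.712 -0.296  0.239]
 [ 0.715 -0.307  0.198]]
tin ((535.7108154296875, 31.84307289123535), 104.74695587158203) [0.53864497 0.03402567 0.04623439]
front 301 [-0.005  0.002  0.008]
```

```bash
python3 -m pendant '[[0.6,-0.1,-1.1,0,0,0,1],[1.7,-0.25,-1.1,0,0,0,1],[2.8,-0.45,-1.1,0,0,0,1],[3.9,-0.65,-1.1,0,0,0,1],[5.0,-0.85,-1.1,0,0,0,1],[6.1,-1.0,-1.1,0,0,0,1],[7.2,-1.2,-1.1,0,0,0,1],[8.0,-1.3,-1.1,0,0,0,1],[8.4,-1.38,-1.1,0,0,0,1],[8.4,-1.38,-1.1,0,0,0,1]]' 60
python3 - <<'E'
from h import *
o=manip.get_obs(); c=manip.get_calibration('wrist'); p,d=manip.camera('wrist'); cv2.imwrite('pics/w1.png',p[:,:,::-1])
Rt=R.from_quat(o['ee_rot']); print(o['position'],Rt.as_matrix().round(3),'cam in tool',Rt.inv().apply(c['xyz']-o['position']))
P=cloud('wrist',np.ones(d.shape,bool),d,c)
q=P[(np.hypot(*(P[:,:2]-(.619,-.319)).T)<.045)&(P[:,2]>.168)&(P[:,2]<.19)]
print(len(q)); 
if len(q): print(((q.min(0)+q.max(0))/2).round(4),q.mean(0).round(4),np.ptp(q,axis=0))
print(manip.tip_of('torch_head','wrist'))
E
```

```text
clock: 2.15
position: [0.62, -0.318, 0.2999]
ee_rot: [0.975, 0.223, -0.0, -0.0]
ft_force: [-0.1, -0.7, -0.8]
grip_width: 1.003
grasp_force: 0.0
[ 0.62002478 -0.31804192  0.29989965] [[ 0.9    0.435 -0.   ]
 [ 0.435 -0.9    0.   ]
 [-0.    -0.001 -1.   ]] cam in tool [ 0.07530704 -0.00021438 -0.12853763]
4612
[ 0.6206 -0.3183  0.1727] [ 0.6217 -0.318   0.175 ] [0.0474139  0.04753749 0.00935532]
[{'pixel': [318.8, 222.7], 'p': 0.58}]
```

View pics/w1.png

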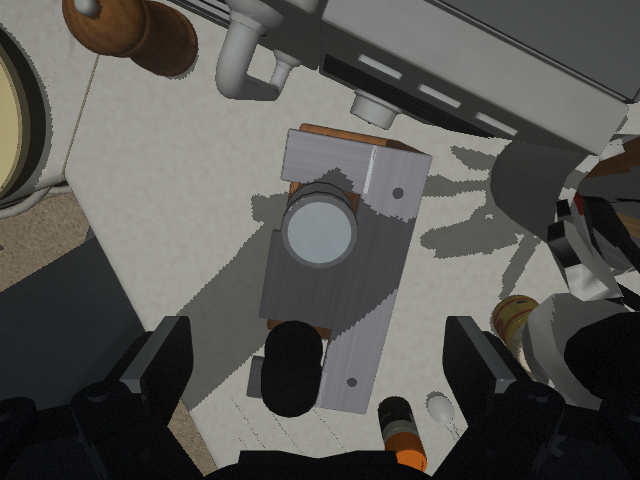

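The wrist view has the lens centre at (319,230) and the frother below it at (292,370). The wrist camera side points at the microwave, with its handle at (250,60) and knob at (375,105). I'll yaw about 80° so the camera side faces the open front.

```bash
python3 -m pendant '[[0,0,0,0,0,-1.25,0.5],[0,0,0,0,0,-2.5,0.5],[0,0,0,0,0,-3.75,0.5],[0,0,0,0,0,-5,0.5],[0,0,0,0,0,-6.25,0.5],[0,0,0,0,0,-7.5,0.5],[0,0,0,0,0,-8.75,0.5],[0,0,0,0,0,-9.8,0.5],[0,0,0,0,0,-9.8,0.5],[0,0,0,0,0,-9.8,0.5]]' 80
python3 - <<'E'
from h import *
o=manip.get_obs(); c=manip.get_calibration('wrist'); p,d=manip.camera('wrist'); cv2.imwrite('pics/w2.png',p[:,:,::-1])
Rt=R.from_quat(o['ee_rot']); print(o['position'],Rt.as_matrix().round(3),o['joint_pos'].round(2),o['grip_width'])
P=cloud('wrist',np.ones(d.shape,bool),d,c)
q=P[(np.hypot(*(P[:,:2]-(.619,-.319)).T)<.045)&(P[:,2]>.168)&(P[:,2]<.19)]
print(len(q),((q.min(0)+q.max(0))/2).round(4),q.mean(0).round(4),np.ptp(q,axis=0))
Pt=cloud('top',np.ones((480,640),bool),manip.camera('top')[1])
for Q in(P,Pt):
    o=Q[(Q[:,2]>.135)&(Q[:,2]<.4)&(Q[:,0]>.655)&(Q[:,0]<.8)&(abs(Q[:,1]+.32)<.06)]
    if len(o): print('near',o[np.argsort(o[:,0])[:60:12]].round(3),'maxz',np.percentile(o[:,2],99))
E
```

```text
clock: 3.5
position: [0.6189, -0.3198, 0.3006]
ee_rot: [0.617, 0.787, -0.0, 0.0]
ft_force: [0.8, -0.8, 0.8]
grip_width: 0.75
grasp_force: 0.0
[ 0.61888728 -0.31983243  0.30059423] [[-0.239  0.971  0.   ]
 [ 0.971  0.239 -0.001]
 [-0.001 -0.    -1.   ]] [ 0.7   0.52 -0.46  1.13  0.22  1.54  0.53] 0.7497738505501171
4593 [ 0.62   -0.3179  0.1728] [ 0.6198 -0.3169  0.175 ] [0.04802046 0.04746258 0.00967157]
near [[ 0.655 -0.297  0.337]
 [ 0.655 -0.299  0.347]
 [ 0.655 -0.299  0.346]
 [ 0.655 -0.297  0.337]
 [ 0.655 -0.299  0.34 ]] maxz 0.36494718190350584
near [[ 0.656 -0.296  0.337]
 [ 0.668 -0.296  0.364]
 [ 0.671 -0.294  0.373]
 [ 0.674 -0.294  0.397]
 [ 0.677 -0.291  0.353]] maxz 0.39267296792325745
```

```bash
python3 -m pendant '[[0.03,0.03,0.6,0,0,0,0.5],[0.03,0.03,1.2,0,0,0,0.5],[0.03,0.03,1.8,0,0,0,0.5],[0.03,0.03,2.3,0,0,0,0.5],[0.03,0.03,2.7,0,0,0,0.5],[0.03,0.03,3.0,0,0,0,0.5],[0.03,0.03,3.0,0,0,0,0.5],[0.03,0.03,3.0,0,0,0,-1],[0.03,0.03,3.0,0,0,0,-1],[0.03,0.03,3.0,0,0,0,-1]]' 80
python3 -m pendant '[[0,0,0,0,0,0,-1],[0,0,0,0,0,0,-1],[0,0,0,0,0,0,-1],[0,0,-0.2,0,0,0,-1],[0,0,-0.5,0,0,0,-1],[0,0,-0.8,0,0,0,-1],[0,0,-1.1,0,0,0,-1],[0,0,-1.4,0,0,0,-1],[0,0,-1.6,0,0,0,-1],[0,0,-1.6,0,0,0,-1]]' 80
```

```text
clock: 4.85
position: [0.6214, -0.3171, 0.1517]
ee_rot: [0.615, 0.789, 0.0, 0.001]
ft_force: [-1.2, -0.6, 5.8]
grip_width: 0.541
grasp_force: 81.9
clock: 6.1
position: [0.6211, -0.317, 0.2313]
ee_rot: [0.615, 0.789, 0.0, 0.001]
ft_force: [0.4, -0.6, -2.8]
grip_width: 0.544
grasp_force: 82.2
```

```bash
python3 -m pendant '[[0,0,-0.5,0,0,0,-1],[0,0,-1,0,0,0,-1],[0.5,-0.3,-1.1,0,0,0,-1],[1.1,-0.6,-1.1,0,0,0,-1],[1.6,-0.9,-1.1,0,0,0,-1],[1.98,-1.15,-1.1,0,0,0,-1],[1.98,-1.15,-0.6,0,0,0,-1],[1.98,-1.15,0,0,0,0,-1],[1.98,-1.15,0.4,0,0,0,-1],[1.98,-1.15,0.4,0,0,0,-1]]' 80
python3 - <<'E'
from h import *
for cam in('scene','top'):
    p,d=manip.camera(cam); cv2.imwrite(f'pics/{cam}2.png',p[:,:,::-1])
    if cam=='scene': cv2.imwrite('pics/v2.png',cv2.resize(p[190:390,240:440,::-1],(600,600),interpolation=cv2.INTER_CUBIC))
    for t in('torch_head','torch_tail'):
        print(cam,t,manip.tip_of(t,cam)[:1])
    for r in manip.trace('torch_head',cam)[:1]:
        P=cloud(cam,r['pixels'],d); print(r['p'],np.round(r['box']))
        for lo in(.0,.03,.06,.09,.12,.15,.18): 
            q=P[(P[:,2]>lo)&(P[:,2]<=lo+.03)]
            if len(q)>8: print(lo,len(q),np.median(q,0).round(3))
E
```

```text
clock: 7.35
position: [0.5397, -0.2346, 0.2084]
ee_rot: [0.615, 0.789, -0.0, -0.002]
ft_force: [-0.1, -0.1, -2.7]
grip_width: 0.541
grasp_force: 82.8
scene torch_head [{'pixel': [336.2, 247.7], 'p': 0.81}]
scene torch_tail [{'pixel': [331.4, 274.5], 'p': 0.65}]
0.84 [331. 238. 345. 276.]
0.09 49 [ 0.532 -0.247  0.11 ]
0.12 48 [ 0.534 -0.248  0.138]
0.15 35 [ 0.533 -0.248  0.161]
0.18 64 [ 0.536 -0.259  0.198]
top torch_head []
top torch_tail []
0.48 [406. 214. 450. 297.]
0.0 126 [ 0.473 -0.385  0.014]
0.03 15 [ 0.478 -0.414  0.045]
0.06 12 [ 0.478 -0.416  0.078]
0.09 23 [ 0.5   -0.383  0.119]
0.12 1383 [ 0.529 -0.382  0.125]
```

View pics/v2.png

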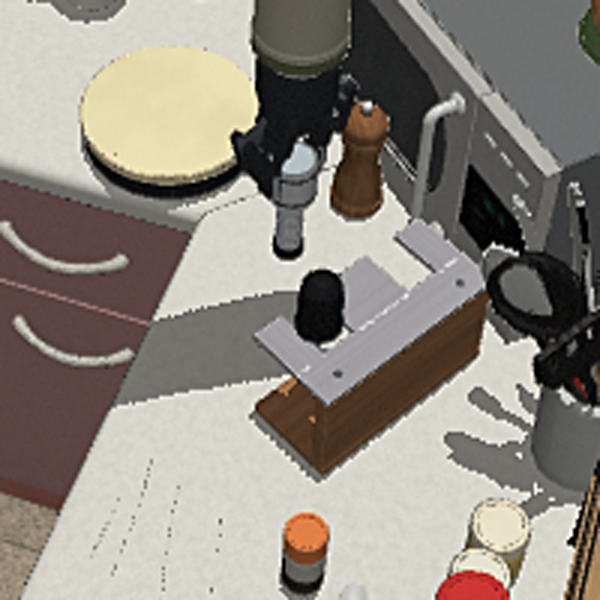

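The torch is upright in the gripper at crop (290,200), and the frother is untouched. Pressing now.

```bash
python3 -m pendant '[[0,0,0.5,0,0,0,-1],[0,0,1.0,0,0,0,-1],[0,0,1.4,0,0,0,-1],[0,0,1.65,0,0,0,-1],[0,0,1.75,0,0,0,-1],[0,0,1.8,0,0,0,-1],[0,0,1.85,0,0,0,-1],[0,0,1.9,0,0,0,-1],[0,0,1.92,0,0,0,-1],[0,0,1.92,0,0,0,-1]]' 100
```

```text
clock: 9.0
position: [0.5414, -0.2352, 0.1157]
ee_rot: [0.615, 0.789, 0.0, 0.001]
ft_force: [-1.6, 0.4, 5.1]
grip_width: 0.541
grasp_force: 103.1
```

```bash
python3 -m pendant '[[0,0,0.03,0,0,0,-1],[0,0,0.06,0,0,0,-1],[0,0,0.09,0,0,0,-1],[0,0,0.12,0,0,0,-1],[0,0,0.14,0,0,0,-1],[0,0,0.16,0,0,0,-1],[0,0,0.18,0,0,0,-1],[0,0,0.2,0,0,0,-1],[0,0,0.2,0,0,0,-1],[0,0,0.2,0,0,0,-1]]' 100
```

```text
clock: 10.25
position: [0.5423, -0.2362, 0.1115]
ee_rot: [0.615, 0.788, -0.001, 0.003]
ft_force: [-19.4, 4.5, 56.1]
grip_width: 0.54
grasp_force: 108.9
```

```bash
python3 -m pendant '[[0,0,-0.4,0,0,0,-1],[0,0,-1.0,0,0,0,-1],[0,0,-1.6,0,0,0,-1],[0.3,0.1,-2.2,0,0,0,-1],[1.0,0.2,-2.4,0,0,0,-1],[1.9,0.4,-2.4,0,0,0,-1],[2.8,0.6,-2.4,0,0,0,-1],[3.7,0.8,-2.4,0,0,0,-1],[4.5,0.97,-2.4,0,0,0,-1],[5.0,1.08,-2.4,0,0,0,-1]]' 80
python3 -m pendant '[[0.15,0.03,0,0,0,0,-1],[0.26,0.06,0,0,0,0,-1],[0.26,0.06,0,0,0,0,-1],[0.26,0.06,0,0,0,0,-1],[0.26,0.06,0,0,0,0,-1],[0.26,0.06,0,0,0,0,-1],[0.26,0.06,0,0,0,0,-1],[0.26,0.06,0,0,0,0,-1],[0.26,0.06,0,0,0,0,-1],[0.26,0.06,0,0,0,0,-1]]' 80
python3 - <<'E'
from h import *
o=manip.get_obs(); print(o['position'],R.from_quat(o['ee_rot']).as_matrix().round(3),o['joint_pos'].round(2))
p,d=manip.camera('scene'); cv2.imwrite('pics/v3.png',cv2.resize(p[130:330,220:420,::-1],(600,600),interpolation=cv2.INTER_CUBIC))
for r in manip.trace('torch_head','scene')[:1]:
    P=cloud('scene',r['pixels'],d); print(r['p'],np.round(r['box']))
    for lo in np.arange(.06,.24,.02):
        q=P[(P[:,2]>lo)&(P[:,2]<=lo+.02)]
        if len(q)>8: print(lo,len(q),np.median(q,0).round(3))
print(P[:,2].min(),manip.tip_of('tin_top','scene')[:1])
p,d=manip.camera('top'); P=cloud('top',np.ones(d.shape,bool),d)
t=P[(abs(P[:,2]-.045)<.006)&(np.hypot(*(P[:,:2]-(.53,.035)).T)<.12)]; print(t.min(0),t.max(0),cv2.minEnclosingCircle(t[:,:2].astype('float32')*1000))
E
```

```text
clock: 11.5
position: [0.5321, 0.0232, 0.2249]
ee_rot: [0.614, 0.789, 0.0, 0.0]
ft_force: [0.5, -0.3, -1.6]
grip_width: 0.538
grasp_force: 102.3
clock: 12.75
position: [0.532, 0.0341, 0.2243]
ee_rot: [0.615, 0.789, 0.0, 0.0]
ft_force: [-0.1, -0.3, -2.5]
grip_width: 0.545
grasp_force: 102.3
[0.53199513 0.03408461 0.22431041] [[-0.244  0.97   0.   ]
 [ 0.97   0.244 -0.   ]
 [-0.     0.    -1.   ]] [ 0.46  0.21 -0.68  1.7   0.14  1.28 -0.01]
0.7 [292. 176. 300. 213.]
0.12000000000000001 30 [0.529 0.022 0.131]
0.14 34 [0.529 0.02  0.15 ]
0.16000000000000003 39 [0.527 0.022 0.169]
0.18000000000000002 22 [0.527 0.02  0.184]
0.2 56 [0.527 0.01  0.21 ]
0.22000000000000003 57 [0.53 0.01 0.23]
-0.007587661174945248 [{'pixel': [295.7, 222.9], 'p': 0.71}]
[ 0.43682545 -0.06582064  0.03908173] [0.63133854 0.03723741 0.05095768] ((534.0477294921875, 17.86156463623047), 99.13436889648438)
```

View pics/v3.png

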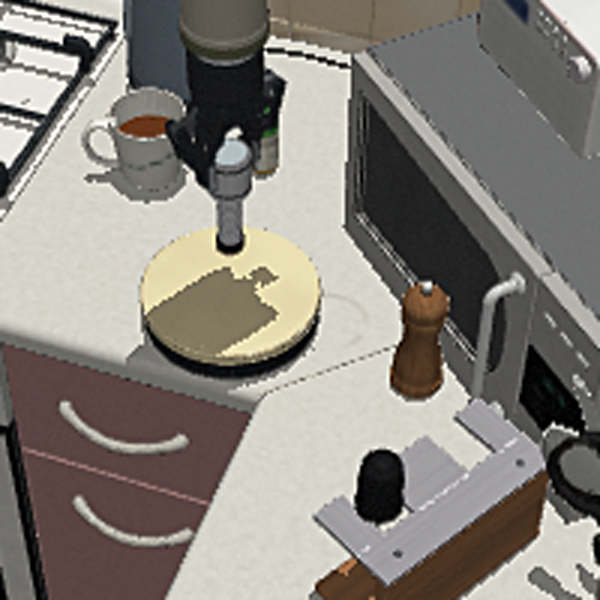

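The torch is upright at crop (230,190) and above the lid. The tin is in place. Lowering onto the lid.

```bash
python3 -m pendant '[[0,0,0.4,0,0,0,-1],[0,0,0.75,0,0,0,-1],[0,0,1.0,0,0,0,-1],[0,0,1.15,0,0,0,-1],[0,0,1.2,0,0,0,-1],[0,0,1.24,0,0,0,-1],[0,0,1.27,0,0,0,-1],[0,0,1.3,0,0,0,-1],[0,0,1.32,0,0,0,-1],[0,0,1.32,0,0,0,-1]]' 80
```

```text
clock: 14.2
position: [0.532, 0.034, 0.1583]
ee_rot: [0.615, 0.789, -0.0, 0.0]
ft_force: [-0.5, 1.2, -2.1]
grip_width: 0.54
grasp_force: 102.3
```

```bash
python3 -m pendant '[[0,0,0.01,0,0,0,-1],[0,0,0.02,0,0,0,-1],[0,0,0.03,0,0,0,-1],[0,0,0.04,0,0,0,-1],[0,0,0.05,0,0,0,-1],[0,0,0.06,0,0,0,-1],[0,0,0.06,0,0,0,-1],[0,0,0.06,0,0,0,-1],[0,0,0.06,0,0,0,-1],[0,0,0.06,0,0,0,-1]]' 60
```

```text
clock: 15.45
position: [0.5322, 0.0341, 0.1569]
ee_rot: [0.615, 0.789, -0.0, 0.001]
ft_force: [-7.1, -1.1, 14.9]
grip_width: 0.538
grasp_force: 104.2
```

Contact made. I'll ease off the preload, open gradually and rise.

```bash
python3 -m pendant '[[0,0,-0.02,0,0,0,-1],[0,0,-0.03,0,0,0,-1],[0,0,-0.03,0,0,0,-1],[0,0,-0.03,0,0,0,0.12],[0,0,-0.03,0,0,0,0.2],[0,0,-0.03,0,0,0,0.3],[0,0,-0.03,0,0,0,0.4],[0,0,-0.03,0,0,0,0.5],[0,0,-0.03,0,0,0,0.5],[0,0,-0.03,0,0,0,0.5]]' 20
python3 -m pendant '[[0,0,-0.15,0,0,0,0.5],[0,0,-0.4,0,0,0,0.5],[0,0,-0.8,0,0,0,0.5],[0,0,-1.2,0,0,0,0.5],[0,0,-1.7,0,0,0,0.5],[0,0,-2.2,0,0,0,0.5],[0,0,-2.6,0,0,0,0.5],[0,0,-2.8,0,0,0,0.5],[0,0,-2.8,0,0,0,0.5],[0,0,-2.8,0,0,0,0.5]]'
python3 - <<'E'
from h import *
o=manip.get_obs(); print(o['position'],o['ft_force'])
p,d=manip.camera('scene'); cv2.imwrite('pics/v4.png',cv2.resize(p[130:330,220:420,::-1],(600,600),interpolation=cv2.INTER_CUBIC))
c=manip.get_calibration('wrist');p,d=manip.camera('wrist')
P=cloud('wrist',np.ones(d.shape,bool),d,c)
q=P[(np.hypot(*(P[:,:2]-(.532,.034)).T)<.06)&(P[:,2]>.168)&(P[:,2]<.2)]
print('lens',((q.min(0)+q.max(0))/2).round(4),np.percentile(q[:,2],[50,95]))
t=P[(abs(P[:,2]-.045)<.006)&(np.hypot(*(P[:,:2]-(.53,.035)).T)<.12)]; print('tin',cv2.minEnclosingCircle(t[:,:2].astype('float32')*1000))
E
```

```text
clock: 16.7
position: [0.532, 0.0341, 0.1568]
ee_rot: [0.615, 0.789, -0.0, 0.0]
ft_force: [-1.3, 0.1, -0.0]
grip_width: 0.754
grasp_force: 0.0
clock: 17.95
position: [0.5317, 0.034, 0.2961]
ee_rot: [0.615, 0.789, -0.0, -0.0]
ft_force: [1.3, 0.4, -0.4]
grip_width: 0.752
grasp_force: 0.0
[0.53169322 0.03397669 0.29608451] [ 1.2515854   0.38842476 -0.38067654]
lens [0.5309 0.0331 0.1754] [0.18032763 0.18149672]
tin ((531.3003540039062, 34.144283294677734), 101.32677459716797)
```

View pics/v4.png

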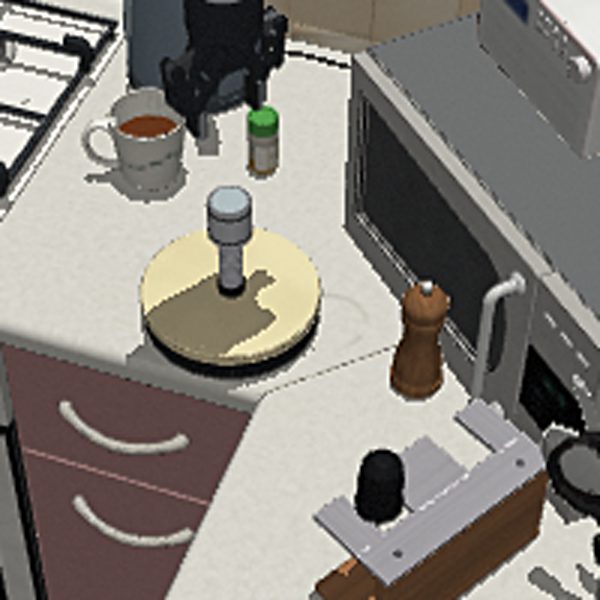

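The torch stands upright in the middle of the lid at crop (230,240). The lens is at z 0.180, so the tail ring is flush with the lid, and the gripper is clear.

```bash
python3 -c "
from workcell import manip
print(manip.hand_in())"
```

```text
the job is handed in; nothing more can be done
None
```

The torch's button was pressed fully in against the worktop, and the torch now stands lens up within about 2 mm of the centre of the tin's lid, released, with the frother still hanging in the rack; the job is handed in, with no verdict reported back.

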